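# Walk the book crate up to the front lath of the stall

## Task

Bring the larger crate, the one full of books, forward over the table until its front stands square against the wooden lath along the customers' edge. It is heavy, so walk it: push its two back corners forward in turn, the left one first (left as seen from the robot, facing the lath), then the right, then the left again and so on, each push swinging the crate five to ten degrees past square, and end with it square. Keep it flat on the table, and leave the low crate of disc cases where it is.

Things in the scene. Friction and masses are not known exactly. Their poses are not given: they have to be found in the camera images.
- book_crate: Larger of two open plywood crates, full of books: 150 mm deep (x), 200 wide (y), walls 70 high, books to 83 high; about 1.4 kg, too wide to grasp across; slides, and turns if pushed off-centre (push a back corner 20 mm: some 6 degrees). Origin: centre of underside. x points from its back (robot side) to its front, y to its left, z up. Starts 120 to 150 mm short of the lath, about square to it.
- rail: Wooden lath fixed along the customers' (far) edge: 620 mm long (y), 22 thick, 28 high. Origin: middle of the bottom edge of its near face. x points away from the robot, square to that face, y along the lath to the left, z up. With the book crate square against it, the crate's origin is at x = -75 mm here.
- rail_diag (a point): Not handled: a reference direction at the lath's origin, its x axis turned 45 degrees to the left (counter-clockwise from above) of the lath's x. The book crate's x axis is 45 degrees from it when the crate is square, more when the crate's left side leads, less when its right side leads.
- disc_crate: The smaller, lower plywood crate, holding a row of disc cases: 150 mm deep (x), 140 wide (y), 45 high. Leave it alone. Its centre starts about 320 mm along the lath from the book crate's centre; a loose tin, 70 x 40 x 37 mm, stands between the crates. Origin: centre of underside.

How it is judged:
By the outcome, as a careful person would: the job done as asked, in the order asked, and still so for the second after the job is handed in, with the robot touching nothing.
It also fails if it takes over 54 s, if anything falls off the work surface, if the arm or the gripper's body presses on something with over 40 N, if the wrist force passes 120 N, or if a joint passes its speed limit or range.

## Robot

A 6-joint arm with a two-finger parallel gripper is mounted at the origin on the work surface. World frame = base frame: x ahead of the robot, y to its left, z up, the work surface at z = 0. Lengths are in m, angles in rad, forces in N, time in s.
With the tool pointing down it reaches from about 0.4 to 0.825 m from the base axis. Payload 7 kg.
Tool frame: the origin (TCP) lies at the very end of the fingers, on their centre line; the grasp point (between the pads) lies 19 mm behind it (arm.pinch_z is the z of the grasp point in the tool frame, in m); z points along the fingers, y is the direction in which the jaws open and shut (so a half turn about z gives the same grasp; the last joint's range is limited). The gripper opens to 88 mm and grips with 3 to 60 N. Pads are 19 mm wide; open, the fingers measure 130 mm over their backs; the gripper's body (78 mm by 193 mm) begins 47 mm behind the grasp point.
Start: joints at [1.458, 0.359, 0.012, 0, -1.224, -0.288], TCP at [0.263, 0.621, 0.227] pointing down, gripper open.
Joint ranges: [-3.07, 3.07], [-1.43, 2.12], [-1.02, 1.25], [-3.03, 1.67], [-3.05, -0], [-3.03, 3.03]. Speed limits (rad/s): [2.39, 2.39, 3.01, 3.14, 3.14, 3.14].

## Interface

Orientations are given as [roll, pitch, yaw] about the fixed x, y, z axes, in that order (R = Rz(yaw) Ry(pitch) Rx(roll)).
In Python, from station import arm gives the robot as it stands.
- The arm moves only by the tool drive_tool, never from a script. Its argument "targets" is a list of rows, each a list of 6 numbers: the shift along the world's x, y, z in units of 0.04 m (1.0 is 0.04 m), then the turn, a rotation vector about the world's x, y, z in units of 6 degrees (1.0 is 6 degrees). In form: [[x, y, z, wx, wy, wz], ...]. A call has 1 to 5 rows; each row shifts and turns the commanded pose from where the row before left it; what a row does not reach is not made up. A row lasts 1/8 s, in which the tool goes at most 62.5 mm and 10.7 degrees, less where a joint would pass 70% of its speed; a pose out of reach is approached as far as the arm can. A call with a number of a shift or a turn outside -1 to 1 is refused whole. A call with a gripper value outside its range is refused whole. "claw" is the opening, from 0 (shut) to 1 (fully open), set as the call begins (left out, the last holds). The fingers move at their own pace and stop on an object; "newtons" is the grip in N (left out, the last holds). Time passes only in rows, so rows that do not move let the fingers close. It gives the time, the measured TCP pose, the force and the opening at its end, in the units of the state.
- arm.get_state(): the state, without advancing time (a new reading comes with each control period).
- arm.grab_frame(name): name is "scene" or "side" or "wrist"; returns (picture, depth): 480x640x3 uint8, red, green, blue; 480x640 float32, m along the optical axis (not along the pixel's ray), 0 where there is no reading.
- arm.get_calibration(name): a dict with "mtx" (3x3 intrinsics, pixels), "origin" and "rotation" of the camera in the world. Camera axes: x right, y up, looking along -z (the intrinsics and any distortion apply to the point x, -y, -z); pixel columns grow to the right and rows downward; lengths in m; the calibration is good to about 2 mm. A picture is of the moment at which its call begins: read the wrist's pose just before it. get_calibration takes no time and is no camera call; for the wrist camera it gives the pose at the moment of the call.
- arm.job_done(): hands the job in, once; it reports no verdict.
Trained networks look in the newest picture that a camera, given by its name, has taken for a name from the list of things; names that differ only in an ending like _2 or _b are one class to them, and where a whole thing is asked for, a point or a joint stands for the part that bears it (a point fixed in the world has none). Each returns a list of dicts, best first, with "score" (0 to 1); they miss things now and then, are a little off and sometimes report something else, mostly with a low value. They report only what shows in the picture. A call takes as long as a camera call.
- arm.search_frame(target, camera): "point" ([x, y, z] in m, in the coordinates of the camera as it stood for that picture, good to about 4 mm: the middle of the surface that is visible of it).
- arm.cut_out(target, camera): "pixels" (480x640 bool, what is visible of it).
- arm.landmark_of(target, camera): "point" ([x, y, z] in m, in the coordinates of the camera as it stood for that picture, good to about 4 mm: a listed point, or the origin of a listed thing).
The state is a dict: "t": time; "q": joint angles; "qd": joint speeds; "joint_efforts": joint torques, N m; "eef_pos": TCP position; "ee_rot": TCP orientation; "force": force on the tool from outside, world axes, zero at the start; "moment": the same for the moment, N m; "width": finger opening in m.
Only numpy, scipy, OpenCV 4.12 (cv2) and the standard library are available. Lean on these libraries where they do the work, as an engineer would, in place of code of your own. Each camera call takes 0.05 s, during which the arm holds its last target. There are 200 camera calls.

## Working session

There is one attempt and no reset: what is moved stays moved. The work goes in short steps, Python scripts to look and compute and a tool call to move; the robot and the scene stay as the last step left them, time stands still between calls to the robot, and variables do not carry over. Pictures are saved under pics/ and viewed, about 8 in all and at most 12, crops included, and the job is handed in when it is done.

Besides the shell and the picture viewer there is one more tool, called as a command line: name --pt "numbers of a row" for each row, then --argument value for the rest. drive_tool: Moves the arm, as the interface text tells. Shifts and turns lie within -1 to 1; 1 stands for 0.04 m of shift or 6 degrees of turn. Its arguments: {"type":"object","properties":{"targets":{"type":"array"},"claw":{"type":"number"},"newtons":{"type":"number"}},"required":["targets"]}

```bash
mkdir -p pics; ls; cat > h.py <<'E'
import numpy as np, cv2
from station import arm
def cloud(name):
    p,d=arm.grab_frame(name); c=arm.get_calibration(name)
    K=np.array(c['mtx']); v,u=np.mgrid[:480,:640]
    X=np.stack([(u-K[0,2])/K[0,0]*d,-(v-K[1,2])/K[1,1]*d,-d],-1)
    W=X@np.array(c['rotation']).T+np.array(c['origin']); W[d==0]=np.nan
    return p,W,c
def world(pt,c): return np.array(c['rotation'])@np.array(pt)+np.array(c['origin'])
E
python3 - <<'E'
from h import *
print(arm.get_state())
for n in ['scene','side']:
    p,W,c=cloud(n); cv2.imwrite(f'pics/{n}0.png',p[:,:,::-1]); print(n,{k:np.round(v,3) if k!='x' else v for k,v in c.items() if k in('mtx','origin','rotation')})
    for t in ['book_crate','rail','disc_crate']:
        L=arm.landmark_of(t,n); S=arm.cut_out(t,n)
        for l in L[:2]: print(t,l['score'],world(l['point'],c).round(3))
        for s in S[:1]:
            P=W[s['pixels']]; P=P[~np.isnan(P[:,0])]; print('  mask',s['score'],len(P),np.percentile(P,[1,50,99],axis=0).round(3).tolist())
            P=P[P[:,2]>0.055] if t=='book_crate' else P
            print('  rect',cv2.minAreaRect((P[:,:2]*1000).astype(np.float32)))
E
```

```text
pics
{'t': 0.0, 'q': array([ 1.45811957e+00,  3.59400561e-01,  1.10688063e-02, -3.75718633e-04,
       -1.22408281e+00, -2.88084427e-01]), 'qd': array([ 0.00038647, -0.00029891, -0.00047357, -0.0002288 ,  0.00201205,
       -0.000574  ]), 'joint_efforts': array([ 1.81686799e-03, -5.82721066e+01,  2.93052292e+01,  6.99724495e+00,
        6.83402453e-03, -1.74524512e-04]), 'eef_pos': array([0.26316631, 0.62106039, 0.22561356]), 'ee_rot': array([ 3.13994075e+00, -1.21171864e-04, -4.00889044e-01]), 'force': array([-0.18771982,  0.04630497, -0.82333097]), 'moment': array([-0.0464777 ,  0.07834079, -0.03696193]), 'width': 0.08767907896550232}Traceback (most recent call last):
  File "<stdin>", line 4, in <module>
  File "h.py", line 7, in cloud
    W=X@np.array(c['rotation']).T+np.array(c['origin']); W[d==0]=np.nan
      ~~~~~~~~~~~~~~~~~~~~~~~~~~~^~~~~~~~~~~~~~~~~~~~~~
ValueError: operands could not be broadcast together with shapes (480,640) (3,)
```

```bash
cat > h.py <<'E'
import numpy as np, cv2
from scipy.spatial.transform import Rotation as Ro
from station import arm
def calib(name):
    c=dict(arm.get_calibration(name)); r=np.array(c['rotation'])
    if r.shape==(3,): c['rotation']=Ro.from_euler('xyz',r).as_matrix()
    elif r.shape==(4,): raise SystemExit(r)
    return c
def cloud(name):
    p,d=arm.grab_frame(name); c=calib(name)
    K=np.array(c['mtx']); v,u=np.mgrid[:480,:640]
    uv=np.stack([u,v],-1).reshape(-1,1,2).astype(np.float32)
    dist=next((np.array(c[k],float) for k in c if k.startswith('dist')),np.zeros(5))
    n=cv2.undistortPoints(uv,K.astype(float),dist).reshape(480,640,2)
    X=np.stack([n[...,0]*d,-n[...,1]*d,-d],-1)
    W=X@np.array(c['rotation']).T+np.array(c['origin']); W[d==0]=np.nan
    return p,W,c
def world(pt,c): return np.array(c['rotation'])@np.array(pt)+np.array(c['origin'])
E
python3 - <<'E'
from h import *
print(arm.get_calibration('scene'))
for n in ['scene','side']:
    p,W,c=cloud(n); cv2.imwrite(f'pics/{n}0.png',p[:,:,::-1]); print(n,c['origin'])
    P=W[~np.isnan(W[...,0])]; print('median z',np.median(P[:,2]))
    for t in ['book_crate','rail','disc_crate']:
        L=arm.landmark_of(t,n); S=arm.cut_out(t,n)
        for l in L[:2]: print(t,l['score'],world(l['point'],c).round(3))
        for s in S[:1]:
            P=W[s['pixels']]; P=P[~np.isnan(P[:,0])]; print('  mask',s['score'],len(P),np.percentile(P,[1,50,99],axis=0).round(3).tolist())
            P=P[P[:,2]>0.055] if t=='book_crate' else P
            if len(P):print('  rect',cv2.minAreaRect((P[:,:2]*1000).astype(np.float32)))
E
```

```text
{'mtx': array([[465.3739041 ,   0.        , 317.38684049],
       [  0.        , 465.3739041 , 237.44774798],
       [  0.        ,   0.        ,   1.        ]]), 'origin': array([1.22618101, 0.15087387, 0.38859825]), 'rotation': array([ 0.9861675 , -0.0252858 ,  1.86443489])}
scene [1.22618101 0.15087387 0.38859825]
median z 0.001022514100316091
book_crate 0.75 [ 0.567 -0.101 -0.001]
  mask 0.56 10384 [[0.5, -0.201, 0.001], [0.633, -0.086, 0.066], [0.642, -0.003, 0.082]]
  rect ((566.2137451171875, -103.84906005859375), (153.5927734375, 201.87661743164062), 0.3007826805114746)
rail 0.6 [0.775 0.045 0.001]
  mask 0.55 13759 [[0.777, -0.253, 0.0], [0.797, 0.104, 0.023], [0.799, 0.352, 0.029]]
  rect ((770.58642578125, 40.483795166015625), (664.273681640625, 59.92153549194336), 89.99791717529297)
disc_crate 0.71 [ 0.574  0.213 -0.004]
  mask 0.6 7589 [[0.508, 0.146, 0.001], [0.624, 0.218, 0.04], [0.659, 0.286, 0.045]]
  rect ((580.6724853515625, 214.7602996826172), (154.9259033203125, 140.6064453125), 3.340477466583252)
side [0.63092472 0.49465686 0.63705526]
median z -0.00032265535668329903
book_crate 0.6 [ 0.561 -0.107 -0.003]
book_crate 0.37 [0.776 0.047 0.001]
  mask 0.78 13061 [[0.49, -0.193, 0.002], [0.564, -0.048, 0.076], [0.637, -0.002, 0.083]]
  rect ((563.9185791015625, -104.05414581298828), (150.20480346679688, 205.8597869873047), 0.701852023601532)
rail 0.93 [0.776 0.048 0.001]
  mask 0.68 7100 [[0.774, -0.253, -0.001], [0.783, 0.121, 0.027], [0.804, 0.306, 0.029]]
  rect ((789.5034790039062, 5.48095703125), (610.111083984375, 31.180004119873047), 89.92029571533203)
disc_crate 0.75 [0.58  0.215 0.002]
  mask 0.78 17167 [[0.505, 0.147, 0.004], [0.578, 0.228, 0.04], [0.652, 0.288, 0.046]]
  rect ((574.0610961914062, 215.05978393554688), (160.42771911621094, 142.03610229492188), 2.430453300476074)
```

View pics/scene0.png

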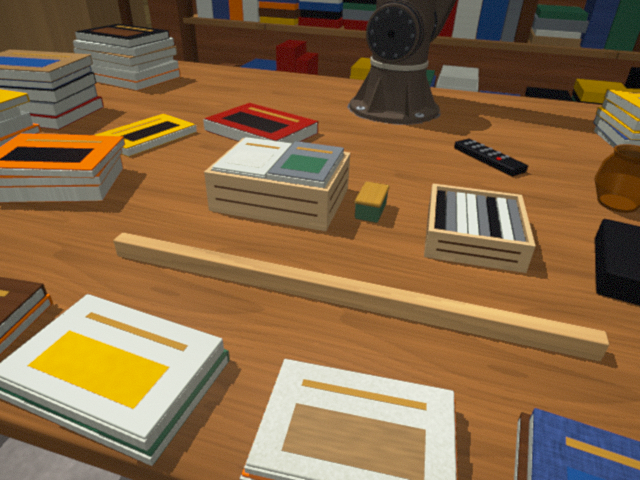

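View pics/side0.png

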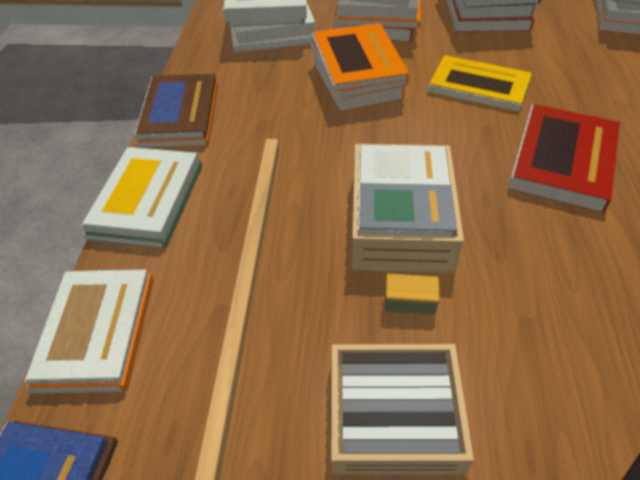

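The scene view shows the book crate at about (275,190), the tin at (370,200), the disc crate at (480,225), and the lath running from (120,245) to (605,345). The side view agrees, with the crate square and the space behind it clear apart from the low red book at (565,155). Next I'll write a rectangle fit for the crate's pose, and start moving.

```bash
cat >> h.py <<'E'
from scipy.optimize import least_squares
def fit(P,x0,a,b):
    def res(s):
        c,n=np.cos(s[2]),np.sin(s[2]); D=P[:,:2]-s[:2]
        q=np.abs(np.stack([c*D[:,0]+n*D[:,1],-n*D[:,0]+c*D[:,1]],1))-[a/2,b/2]
        return 1000*(np.linalg.norm(np.maximum(q,0),axis=1)+np.minimum(q.max(1),0))
    r=least_squares(res,x0,loss='soft_l1',x_scale=[.01,.01,.05]); return r.x,np.median(np.abs(r.fun))
def crate(x0=(.565,-.104,0),save=None,cams=('scene','side')):
    A=[]
    for n in cams:
        p,W,c=cloud(n)
        if save: cv2.imwrite(f'pics/{save}_{n}.png',p[:,:,::-1])
        S=arm.cut_out('book_crate',n)
        if not S: print('missed',n); continue
        m=cv2.erode(S[0]['pixels'].astype(np.uint8),np.ones((3,3)))>0
        P=W[m]; P=P[(P[:,2]>.01)&(P[:,2]<.06)&(np.hypot(P[:,0]-x0[0],P[:,1]-x0[1])<.17)]
        A.append(P)
        if len(P)>100:
            s,e=fit(P,x0,.15,.2); print(n,len(P),s[:2].round(4),'yaw',np.degrees(s[2]).round(2),'res',e.round(2))
        T=W[m];T=T[T[:,2]>.066]; 
        if len(T): print('   top zmax',np.percentile(T[:,2],[5,95]).round(4))
    s,e=fit(np.vstack(A),x0,.15,.2)
    y=s[2]; R=np.array([[np.cos(y),-np.sin(y)],[np.sin(y),np.cos(y)]])
    print('CRATE',s[:2].round(4),'yaw',np.degrees(y).round(2),'res',e.round(2))
    for k,v in dict(BL=(-.075,.1),BR=(-.075,-.1),FL=(.075,.1),FR=(.075,-.1)).items(): print('  ',k,(s[:2]+R@v).round(4))
    st=arm.get_state(); print('t',round(st['t'],2),'tcp',st['eef_pos'].round(4),st['ee_rot'].round(3),'F',st['force'].round(1))
    return s
E
python3 - <<'E'
from h import *
crate()
for n in ['scene','side']:
    p,W,c=cloud(n)
    V=W[~np.isnan(W[...,0])]
    for nm,x0,x1,y0,y1 in [('tin',.45,.66,.012,.13),('behind',.36,.475,-.3,.12),('ahead',.66,.765,-.25,.1)]:
        Q=V[(V[:,0]>x0)&(V[:,0]<x1)&(V[:,1]>y0)&(V[:,1]<y1)&(V[:,2]>.012)]
        if len(Q)>5: print(n,nm,len(Q),np.percentile(Q,[2,98],axis=0).round(3).tolist())
    m=arm.cut_out('rail',n)[0]['pixels']; Q=W[m]; 
    for Z in [Q[(Q[:,2]>.024)&(Q[:,2]<.034)]]:
        e=[];ys=np.arange(-.25,.3,.02)
        for y in ys:
            b=Z[(abs(Z[:,1]-y)<.01)&(abs(Z[:,0]-.787)<.03)]; e.append(np.percentile(b[:,0],5) if len(b)>8 else np.nan)
        e=np.array(e);k=~np.isnan(e);f=np.polyfit(ys[k],e[k],1);print(n,'rail near x',np.polyval(f,-.1).round(4),'slope deg',np.degrees(f[0]).round(2))
E
```

```text
scene 3862 [ 0.565  -0.1038] yaw 0.77 res 0.57
   top zmax [0.0685 0.0819]
side 2364 [ 0.5668 -0.1039] yaw 0.69 res 0.58
   top zmax [0.0685 0.0822]
CRATE [ 0.565  -0.1039] yaw 0.75 res 0.58
   BL [ 0.4887 -0.0049]
   BR [ 0.4913 -0.2049]
   FL [ 0.6387 -0.0029]
   FR [ 0.6413 -0.2029]
t 0.95 tcp [0.2634 0.6215 0.2266] [-3.142  0.    -0.401] F [-0.1 -0.3 -0.7]
scene tin 897 [[0.525, 0.031, 0.013], [0.593, 0.071, 0.038]]
scene behind 256 [[0.36, -0.264, 0.018], [0.384, -0.174, 0.031]]
scene rail near x 0.7785 slope deg -0.05
side tin 1820 [[0.522, 0.032, 0.014], [0.59, 0.072, 0.038]]
side behind 471 [[0.36, -0.247, 0.014], [0.386, -0.174, 0.031]]
side rail near x 0.7753 slope deg 0.02
```

drive_tool --pt "0.9 -1 0 0 0 0.8" --pt "0.9 -1 0 0 0 0.8" --pt "0.9 -1 0 0 0 0.8" --pt "0.9 -1 0 0 0 0.8" --pt "0.4 -1 0 0 0 0.63" --claw 0

```text
t: 1.78
eef_pos: [0.4248, 0.4199, 0.2264]
ee_rot: [3.141, -0.0, 0.002]
force: [0.2, -0.6, -0.1]
width: 0.0432
```

drive_tool --pt "0.1 -1 0 0 0 0" --pt "0.1 -1 0 0 0 0" --pt "0 -1 0 0 0 0" --pt "0 -1 0 0 0 0" --pt "0 -1 0 0 0 0"

```text
t: 2.4
eef_pos: [0.4313, 0.2202, 0.2268]
ee_rot: [-3.141, -0.0, 0.0]
force: [0.1, 0.7, 0.4]
width: 0.0008
```

drive_tool --pt "0 -1 0 0 0 0" --pt "0 -1 0 0 0 0" --pt "0 -1 -0.5 0 0 0" --pt "0 -1 -1 0 0 0" --pt "0 -1 -1 0 0 0"

```text
t: 3.02
eef_pos: [0.4316, 0.0205, 0.1262]
ee_rot: [-3.14, -0.002, 0.001]
force: [1.0, 0.3, -0.4]
width: 0.0004
```

drive_tool --pt "0 -0.9 -1 0 0 0" --pt "0 0 -1 0 0 0" --pt "0 0 -0.3 0 0 0" --pt "0 0 0 0 0 0"

```text
t: 3.52
eef_pos: [0.4315, -0.0143, 0.0346]
ee_rot: [3.141, 0.001, 0.001]
force: [0.3, 0.3, 0.2]
width: 0.0005
```

drive_tool --pt "0.8 0 0 0 0 0" --pt "0.3 0 0 0 0 0" --pt "0.25 0 0 0 0 0" --pt "0.25 0 0 0 0 0" --pt "0.15 0 0 0 0 0"

```text
t: 4.15
eef_pos: [0.4992, -0.0141, 0.0349]
ee_rot: [-3.141, 0.003, -0.0]
force: [-9.9, 4.3, 3.0]
width: 0.0005
```

```bash
python3 -c "
from h import *
crate((.575,-.104,-.1))"
```

```text
scene 4031 [ 0.5788 -0.1103] yaw -5.22 res 0.5
   top zmax [0.0684 0.082 ]
side 2203 [ 0.5765 -0.1105] yaw -5.56 res 0.58
   top zmax [0.0687 0.0823]
CRATE [ 0.5788 -0.1106] yaw -5.29 res 0.57
   BL [ 0.5133 -0.0041]
   BR [ 0.4949 -0.2032]
   FL [ 0.6627 -0.0179]
   FR [ 0.6442 -0.2171]
t 4.35 tcp [ 0.5    -0.0141  0.035 ] [-3.141e+00  2.000e-03  0.000e+00] F [-4.4  2.9 -2.5]
```

drive_tool --pt "0.25 0 0 0 0 0" --pt "0 0 0 0 0 0" --pt "-1 0 0 0 0 0" --pt "-1 -1 0 0 0 0" --pt "0 -1 0 0 0 0"

```text
t: 4.97
eef_pos: [0.4295, -0.0948, 0.0356]
ee_rot: [-3.141, -0.001, 0.003]
force: [1.5, 1.4, -0.2]
width: 0.0001
```

```bash
python3 -c "
from h import *
crate((.58,-.11,-.12))"
```

```text
scene 4116 [ 0.5857 -0.1138] yaw -8.39 res 0.49
   top zmax [0.0685 0.0819]
CRATE [ 0.5857 -0.1138] yaw -8.39 res 0.49
   BL [ 0.5261 -0.0039]
   BR [ 0.4969 -0.2018]
   FL [ 0.6745 -0.0258]
   FR [ 0.6453 -0.2237]
t 5.17 tcp [ 0.4323 -0.0948  0.0355] [-3.141e+00 -3.000e-03 -1.000e-03] F [-0.1 -0.1  0.5]
```

drive_tool --pt "0 -1 0 0 0 0" --pt "0 -1 0 0 0 0" --pt "0.4 -0.45 0 0 0 0" --pt "0.8 0 0 0 0 0" --pt "0.25 0 0 0 0 0"

```text
t: 5.8
eef_pos: [0.488, -0.1925, 0.0343]
ee_rot: [3.141, 0.005, 0.0]
force: [-16.1, -5.1, 10.3]
width: 0.0004
```

drive_tool --pt "0.25 0 0 0 0 0" --pt "0.25 0 0 0 0 0" --pt "0.25 0 0 0 0 0" --pt "0.2 0 0 0 0 0" --pt "0.1 0 0 0 0 0"

```text
t: 6.42
eef_pos: [0.5277, -0.1922, 0.0338]
ee_rot: [3.141, 0.007, 0.001]
force: [-10.7, -5.0, 5.3]
width: 0.0005
```

```bash
python3 -c "
from h import *
crate((.605,-.11,.08))"
```

```text
scene 4191 [ 0.6116 -0.0995] yaw 2.31 res 0.54
   top zmax [0.0686 0.082 ]
side 2354 [ 0.6137 -0.0995] yaw 2.37 res 0.58
   top zmax [0.0686 0.0823]
CRATE [ 0.6116 -0.0996] yaw 2.33 res 0.56
   BL [ 0.5326 -0.0027]
   BR [ 0.5407 -0.2025]
   FL [0.6825 0.0034]
   FR [ 0.6906 -0.1964]
t 6.62 tcp [ 0.5281 -0.1923  0.0338] [3.141e+00 6.000e-03 1.000e-03] F [-7.8 -5.5  1.2]
```

drive_tool --pt "0.25 0 0 0 0 0" --pt "0.12 0 0 0 0 0" --pt "0 0 0 0 0 0" --pt "-1 0 0 0 0 0" --pt "0 1 0 0 0 0"

```text
t: 7.25
eef_pos: [0.5037, -0.1526, 0.0344]
ee_rot: [-3.141, 0.001, -0.002]
force: [1.7, -0.7, 1.0]
width: 0.0001
```

```bash
python3 -c "
from h import *
crate((.625,-.1,.12))"
```

```text
scene 4170 [ 0.6223 -0.0944] yaw 6.46 res 0.59
   top zmax [0.0687 0.082 ]
side 2354 [ 0.6238 -0.0943] yaw 6.41 res 0.58
   top zmax [0.0686 0.0822]
CRATE [ 0.6223 -0.0945] yaw 6.45 res 0.59
   BL [ 0.5366 -0.0036]
   BR [ 0.559  -0.2023]
   FL [0.6856 0.0133]
   FR [ 0.7081 -0.1854]
t 7.45 tcp [ 0.5068 -0.1512  0.0351] [ 3.142e+00 -1.000e-03  3.000e-03] F [ 0.  -0.3 -0.2]
```

drive_tool --pt "0 1 0 0 0 0" --pt "0 1 0 0 0 0" --pt "0 1 0 0 0 0" --pt "0 0.45 0 0 0 0" --pt "0.4 0 0 0 0 0"

```text
t: 8.07
eef_pos: [0.5221, -0.0136, 0.0347]
ee_rot: [-3.142, 0.0, 0.002]
force: [0.1, 0.1, -0.4]
width: 0.0005
```

drive_tool --pt "0.25 0 0 0 0 0" --pt "0.25 0 0 0 0 0" --pt "0.25 0 0 0 0 0" --pt "0.25 0 0 0 0 0" --pt "0.1 0 0 0 0 0"

```text
t: 8.7
eef_pos: [0.5636, -0.0157, 0.0334]
ee_rot: [3.141, 0.006, -0.002]
force: [-12.7, 7.0, 7.6]
width: 0.0008
```

```bash
python3 -c "
from h import *
crate((.65,-.105,-.08),save='m1')"
```

```text
side 1950 [ 0.6436 -0.1079] yaw -3.47 res 0.58
   top zmax [0.0688 0.0823]
CRATE [ 0.6436 -0.1079] yaw -3.47 res 0.58
   BL [ 0.5748 -0.0036]
   BR [ 0.5627 -0.2032]
   FL [ 0.7245 -0.0126]
   FR [ 0.7124 -0.2123]
t 8.9 tcp [ 0.564  -0.0157  0.0335] [ 3.141e+00  5.000e-03 -2.000e-03] F [-7.9  4.2  3.6]
```

View pics/m1_side.png

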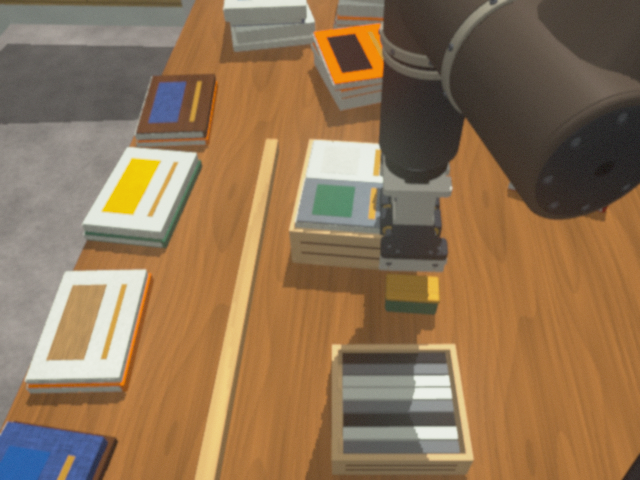

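The picture shows the fingers behind the crate's back-left corner at (390,220), with the tin (412,293) and the disc crate untouched. I'll finish this swing and then go round to the right corner.

drive_tool --pt "0.2 0 0 0 0 0" --pt "0.1 0 0 0 0 0" --pt "0 0 0 0 0 0" --pt "-1 0 0 0 0 0" --pt "-0.6 -1 0 0 0 0"

```text
t: 9.52
eef_pos: [0.5137, -0.0547, 0.0343]
ee_rot: [3.142, 0.0, 0.002]
force: [0.8, 0.6, -0.4]
width: 0.0004
```

```bash
python3 -c "
from h import *
crate((.65,-.105,-.12))"
```

```text
scene 4637 [ 0.6541 -0.1116] yaw -6.71 res 0.45
   top zmax [0.0686 0.082 ]
side 2393 [ 0.6603 -0.1127] yaw -6.59 res 0.64
   top zmax [0.0686 0.0822]
CRATE [ 0.6541 -0.1118] yaw -6.71 res 0.51
   BL [ 0.5913 -0.0037]
   BR [ 0.5679 -0.2024]
   FL [ 0.7402 -0.0213]
   FR [ 0.7169 -0.2199]
t 9.72 tcp [ 0.5146 -0.056   0.0347] [ 3.142e+00 -1.000e-03 -2.000e-03] F [0.7 0.2 0.2]
```

drive_tool --pt "0 -1 0 0 0 0" --pt "0 -1 0 0 0 0" --pt "0 -1 0 0 0 0" --pt "0.5 -0.4 0 0 0 0" --pt "0.4 0 0 0 0 0"

```text
t: 10.35
eef_pos: [0.5517, -0.192, 0.0344]
ee_rot: [3.141, -0.001, -0.002]
force: [0.6, 0.3, -0.4]
width: 0.0002
```

drive_tool --pt "0.3 0 0 0 0 0" --pt "0.25 0 0 0 0 0" --pt "0.25 0 0 0 0 0" --pt "0.25 0 0 0 0 0" --pt "0.2 0 0 0 0 0"

```text
t: 10.98
eef_pos: [0.5967, -0.1906, 0.0335]
ee_rot: [3.141, 0.008, 0.0]
force: [-11.9, -5.8, 5.7]
width: 0.0005
```

```bash
python3 -c "
from h import *
crate((.68,-.1,.05))"
```

```text
side 2368 [ 0.6817 -0.0975] yaw 3.91 res 0.58
   top zmax [0.0685 0.0823]
CRATE [ 0.6817 -0.0975] yaw 3.91 res 0.58
   BL [ 0.6001 -0.0029]
   BR [ 0.6137 -0.2024]
   FL [0.7497 0.0074]
   FR [ 0.7634 -0.1922]
t 11.18 tcp [ 0.5981 -0.1904  0.0335] [3.141e+00 5.000e-03 1.000e-03] F [-5.4 -5.3  0.4]
```

drive_tool --pt "0.15 0 0 0 0 0" --pt "0.05 0 0 0 0 0" --pt "0 0 0 0 0 0"

```text
t: 11.55
eef_pos: [0.6052, -0.1904, 0.0335]
ee_rot: [3.141, 0.007, 0.001]
force: [-7.5, -5.0, 2.7]
width: 0.0005
```

```bash
python3 -c "
from h import *
crate((.685,-.1,.1))"
```

```text
scene 4331 [ 0.6845 -0.0952] yaw 5.87 res 0.49
   top zmax [0.0688 0.082 ]
side 2348 [ 0.686  -0.0953] yaw 5.79 res 0.58
   top zmax [0.0686 0.0823]
CRATE [ 0.6845 -0.0954] yaw 5.85 res 0.52
   BL [ 0.5997 -0.0036]
   BR [ 0.6201 -0.2025]
   FL [0.7489 0.0117]
   FR [ 0.7693 -0.1872]
t 11.75 tcp [ 0.6052 -0.1904  0.0335] [3.141e+00 7.000e-03 1.000e-03] F [-7.4 -5.   2.2]
```

drive_tool --pt "0.1 0 0 0 0 0" --pt "0 0 0 0 0 0" --pt "-1 0 0 0 0 0" --pt "-0.3 1 0 0 0 0" --pt "0 1 0 0 0 0"

```text
t: 12.38
eef_pos: [0.5596, -0.1091, 0.0346]
ee_rot: [-3.141, 0.0, -0.0]
force: [1.0, 0.3, 0.6]
width: 0.0004
```

```bash
python3 -c "
from h import *
crate((.685,-.1,.1))"
```

```text
scene 4194 [ 0.6871 -0.0939] yaw 7.01 res 0.51
   top zmax [0.0688 0.082 ]
side 2348 [ 0.6888 -0.0939] yaw 6.92 res 0.55
   top zmax [0.0685 0.0823]
CRATE [ 0.6871 -0.0941] yaw 6.99 res 0.53
   BL [ 0.6005 -0.0039]
   BR [ 0.6249 -0.2025]
   FL [0.7494 0.0143]
   FR [ 0.7738 -0.1842]
t 12.57 tcp [ 0.5609 -0.1089  0.0347] [-3.142e+00 -0.000e+00  3.000e-03] F [ 0.2  0.4 -0.4]
```

drive_tool --pt "0 1 0 0 0 0" --pt "0 1 0 0 0 0" --pt "0.3 0.4 0 0 0 0" --pt "0.3 0 0 0 0 0" --pt "0.2 0 0 0 0 0"

```text
t: 13.2
eef_pos: [0.5907, -0.0152, 0.0338]
ee_rot: [3.141, 0.005, -0.001]
force: [-12.6, 6.6, 6.8]
width: 0.0006
```

drive_tool --pt "0.2 0 0 0 0 0" --pt "0.15 0 0 0 0 0" --pt "0.1 0 0 0 0 0" --pt "0 0 0 0 0 0"

```text
t: 13.7
eef_pos: [0.6077, -0.0155, 0.0332]
ee_rot: [-3.141, 0.006, -0.002]
force: [-7.7, 6.1, 0.5]
width: 0.0007
```

```bash
python3 -c "
from h import *
crate((.695,-.1,.02))"
```

```text
scene 3734 [ 0.6976 -0.1004] yaw 1.83 res 0.44
   top zmax [0.0688 0.082 ]
side 1832 [ 0.6951 -0.1007] yaw 1.78 res 0.59
   top zmax [0.069  0.0823]
CRATE [ 0.6976 -0.1005] yaw 1.81 res 0.5
   BL [ 0.6195 -0.0029]
   BR [ 0.6258 -0.2028]
   FL [0.7694 0.0018]
   FR [ 0.7757 -0.1981]
t 13.9 tcp [ 0.6077 -0.0155  0.0332] [-3.141e+00  5.000e-03 -2.000e-03] F [-7.9  5.5  0.8]
```

drive_tool --pt "0.1 0 0 0 0 0" --pt "0.05 0 0 0 0 0" --pt "0 0 0 0 0 0"

```text
t: 14.28
eef_pos: [0.6136, -0.0156, 0.0331]
ee_rot: [-3.141, 0.006, -0.002]
force: [-7.5, 5.7, 1.8]
width: 0.0004
```

```bash
python3 -c "
from h import *
crate((.695,-.1,.0))"
```

```text
scene 3547 [ 0.7005 -0.1021] yaw 0.09 res 0.41
   top zmax [0.0687 0.082 ]
side 1793 [ 0.6971 -0.1025] yaw -0.01 res 0.58
   top zmax [0.0689 0.0823]
CRATE [ 0.7005 -0.1023] yaw 0.07 res 0.49
   BL [ 0.6254 -0.0024]
   BR [ 0.6257 -0.2024]
   FL [ 0.7754 -0.0023]
   FR [ 0.7757 -0.2023]
t 14.47 tcp [ 0.6135 -0.0156  0.0331] [-3.141e+00  6.000e-03 -2.000e-03] F [-7.8  6.2  0.3]
```

drive_tool --pt "0.03 0 0 0 0 0" --pt "0 0 0 0 0 0" --pt "0 0 0 0 0 0"

```text
t: 14.85
eef_pos: [0.6137, -0.0156, 0.0331]
ee_rot: [-3.142, 0.007, -0.002]
force: [-12.2, 7.2, 4.1]
width: 0.0005
```

```bash
python3 -c "
from h import *
crate((.695,-.1,.0),save='f1')
a=cv2.imread('pics/f1_scene.png')[140:300,100:380]; b=cv2.imread('pics/f1_side.png')[110:300,200:480]
cv2.imwrite('pics/f1.png',np.vstack([cv2.resize(a,(560,320)),cv2.resize(b[:140],(560,280))]))"
```

```text
scene 3602 [ 0.7007 -0.1022] yaw 0.03 res 0.41
   top zmax [0.0687 0.082 ]
side 1788 [ 0.6976 -0.1025] yaw -0.03 res 0.57
   top zmax [0.0689 0.0824]
CRATE [ 0.7007 -0.1024] yaw 0.01 res 0.47
   BL [ 0.6256 -0.0024]
   BR [ 0.6257 -0.2024]
   FL [ 0.7756 -0.0024]
   FR [ 0.7757 -0.2024]
t 15.05 tcp [ 0.6137 -0.0156  0.0331] [-3.142e+00  7.000e-03 -2.000e-03] F [-12.1   7.9   4.1]
```

View pics/f1.png

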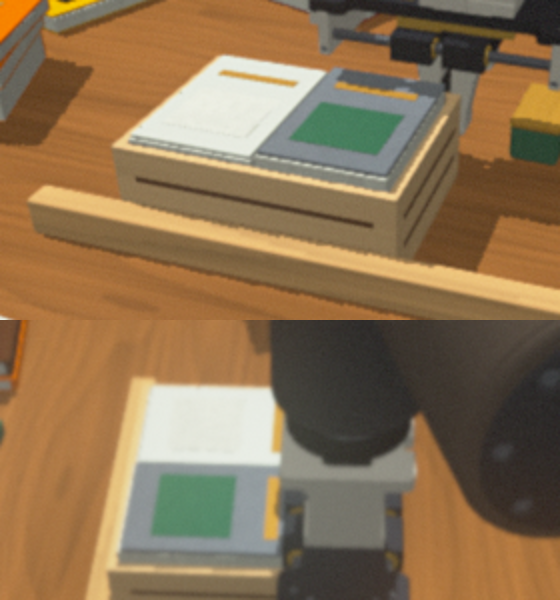

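The crop shows the crate's front flush along the lath with no gap. The force rose from 7.5 to 12 N and the crate hardly moved, so it's seated. I'll back off and check again.

drive_tool --pt "-0.5 0 0 0 0 0" --pt "-1 0 0 0 0 0" --pt "-0.5 0 1 0 0 0" --pt "0 0 1 0 0 0" --pt "0 0 1 0 0 0"

```text
t: 15.68
eef_pos: [0.5374, -0.0158, 0.156]
ee_rot: [3.142, 0.0, -0.001]
force: [0.4, 0.5, 0.0]
width: 0.0004
```

drive_tool --pt "-0.5 0 0.5 0 0 0" --pt "0 0 0 0 0 0"

```text
t: 15.92
eef_pos: [0.5178, -0.0154, 0.1764]
ee_rot: [-3.14, -0.003, -0.001]
force: [0.8, -0.0, 0.1]
width: 0.0003
```

```bash
python3 -c "
from h import *
s=crate((.7,-.1,.0),save='g')
for n in ['scene','side']:
    p,W,c=cloud(n); m=arm.cut_out('disc_crate',n)
    if m:
        P=W[m[0]['pixels']];P=P[(P[:,2]>.008)&(P[:,2]<.042)&(np.hypot(P[:,0]-.574,P[:,1]-.214)<.13)]; s,e=fit(P,(.575,.214,.04),.15,.14); print('disc',n,s.round(4),e)
    V=W[~np.isnan(W[...,0])];Q=V[(V[:,0]>.45)&(V[:,0]<.61)&(V[:,1]>.012)&(V[:,1]<.13)&(V[:,2]>.012)&(V[:,2]<.05)];print('tin',np.percentile(Q,[2,98],axis=0).round(3).tolist())
"
```

```text
scene 3500 [ 0.7006 -0.1022] yaw 0.03 res 0.39
   top zmax [0.0687 0.0821]
side 2389 [ 0.7043 -0.1025] yaw 0.06 res 0.6
   top zmax [0.0687 0.0823]
CRATE [ 0.7007 -0.1024] yaw 0.0 res 0.47
   BL [ 0.6257 -0.0024]
   BR [ 0.6257 -0.2024]
   FL [ 0.7757 -0.0024]
   FR [ 0.7757 -0.2024]
t 16.12 tcp [ 0.5174 -0.0151  0.1736] [ 3.141e+00  1.000e-03 -1.000e-03] F [ 0.  -0.2  0.2]
disc scene [0.5811 0.1955 0.0656] 12.133359912711791
tin [[0.525, 0.031, 0.013], [0.593, 0.071, 0.038]]
disc side [0.538  0.2123 0.0277] 21.078506272624107
tin [[0.522, 0.032, 0.013], [0.59, 0.072, 0.038]]
```

View pics/g_side.png

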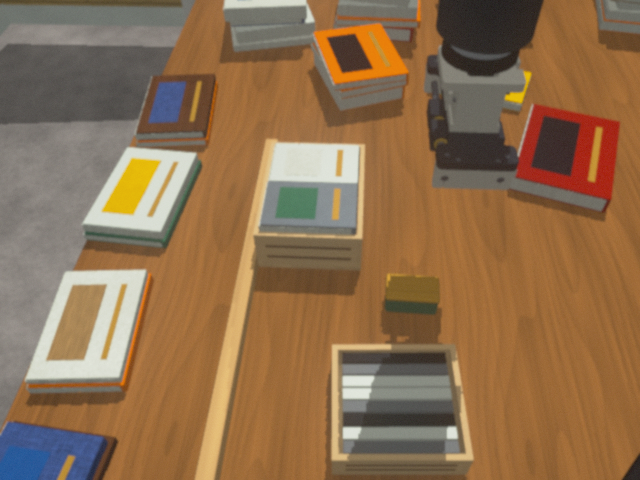

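The picture shows the crate square against the lath at (310,205). The tin (412,293) and the disc crate (400,410) sit on the same pixels as at the start, and the arm is clear. Handing in.

```bash
python3 -c "
from h import *
print(arm.job_done())"
```

```text
the job is handed in; nothing more can be done
None
```

The book crate now stands square against the lath, and the job was handed in at about 16 s with the gripper backed off and touching nothing.

I walked the crate with five pushes on the back corners, left first. The crate's angle (plus means its right side leads) after each push was:

| Push | Corner | Angle after push |
|---|---|---|
| 1 | left | −8.4° |
| 2 | right | +6.5° |
| 3 | left | −6.7° |
| 4 | right | +7.0° |
| 5 | left | 0°, square |

**Final pose:** the crate measured 0.0° ± 0.1° with its front at x ≈ 0.776, and the lath's near face is at 0.775 to 0.778. On the last nudge the force rose from 7.5 N to 12 N and the crate hardly moved, so it is seated. The top heights read the same throughout, so it stayed flat.

**Forces:** the highest reading, taken at the end of each move, was about 20 N.

**Other things:** the tin measured the same before and after. The disc crate looks unmoved in the side picture.

**Checks that failed or disagreed:**
- My numerical fit of the disc crate failed (12 to 21 mm residual, from the points inside it), so its place rests on comparing pictures only.
- The side camera's x for the book crate differed from the scene camera's by up to about 6 mm. The angles agreed within about 0.3°.
- In three checks, one of the two cameras gave no crate fit.

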